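# Pump up the bench pressure filter

## Robot

A 6-joint arm with a two-finger parallel gripper is mounted at the origin on the work surface. World frame = base frame: x ahead of the robot, y to its left, z up, the work surface at z = 0. Lengths are in m, angles in degrees, forces in N, time in s.
With the tool pointing down it reaches from about 0.25 to 0.725 m from the base axis. Payload 9.7 kg.
Tool frame: the origin (TCP) lies at the very end of the fingers, on their centre line; the grasp point (between the pads) lies 19 mm behind it; z points along the fingers, y is the direction in which the jaws open and shut (so a half turn about z gives the same grasp; the last joint's range is limited). The gripper opens to 85 mm and grips with 20 to 120 N. Pads are 22 mm wide; open, the fingers measure 114 mm over their backs; the gripper's body (76 mm by 85 mm) begins 54 mm behind the grasp point. The pads swing forward as they close: fully open they stand 13 mm farther back than shut.
Start: joints at [-74.485, 4.979, 10.078, 95.1, 0, 90], TCP at [0.147, -0.53, 0.231] pointing down, gripper open.
Joint ranges: [-179.16, 179.16], [-48.56, 103.87], [-65.8, 70.77], [-126.05, 130.52], [-82.76, 87.17], [-180, 180]. Speed limits (degrees/s): [127.2, 127.2, 147.25, 180, 180, 180].

## Interface

Orientations are given as [roll, pitch, yaw] about the fixed x, y, z axes, in that order (R = Rz(yaw) Ry(pitch) Rx(roll)).
In Python, from workcell import bot gives the robot as it stands. The module is installed in compiled form; this text tells all that it offers.
- The arm moves only by the tool arm_command, never from a script. Its argument "increments" is a list of rows, each a list of 7 numbers: the gripper command: -1 is fully open, 1 is shut, values between are in proportion, then the shift along the tool's x, y, z in cm, then the turn, a rotation vector about the tool's x, y, z in degrees. In form: [[gripper, x, y, z, rx, ry, rz], ...]. A call has 1 to 10 rows; each row shifts and turns the commanded pose from where the row before left it, along the tool's axes as they then stand; what a row does not reach is not made up. A row lasts 1/8 s, in which the tool goes at most 62.5 mm and 10.7 degrees, less where a joint would pass 70% of its speed; a pose out of reach is approached as far as the arm can. A call is refused whole if a number of a shift passes 6.25 or a number of a turn 10.7, either way. A call with a gripper value outside its range is refused whole. The fingers move at their own pace and stop on an object; "grip_force" is the grip in N (left out, the last holds). Time passes only in rows, so rows that do not move let the fingers close. It gives the time, the measured TCP pose, the force and the opening at its end, in the units of the state.
- bot.get_obs(): the state, without advancing time (a new reading comes with each control period).
- bot.camera(name): name is "scene" or "top"; returns a dict with "color" (480x640x3 uint8, red, green, blue), "fx", "fy", "cx", "cy" (pixels), "origin" and "attitude" of the camera in the world. Camera axes: x right, y up, looking along -z (the intrinsics and any distortion apply to the point x, -y, -z); pixel columns grow to the right and rows downward; lengths in m; the calibration is good to about 2 mm. A picture is of the moment at which its call begins. There is no depth.
- bot.job_done(): hands the job in, once; it reports no verdict.
The state is a dict: "time": time; "q": joint angles; "qd": joint speeds; "joint_efforts": joint torques, N m; "ee_pos": TCP position; "tcp_rot": TCP orientation; "wrist_force": force on the tool from outside, world axes, zero at the start; "torque": the same for the moment, N m; "opening": finger opening in m.
Only numpy, scipy, OpenCV 4.12 (cv2) and the standard library are available. Lean on these libraries where they do the work, as an engineer would, in place of code of your own. Each camera call takes 0.05 s, during which the arm holds its last target. There are 200 camera calls.

## Task

Bring the bench filter up to pressure. Push the yellow vent lever round with a fingertip until it is fully shut, then press the black pump plunger all the way down and let it spring right back up, again and again, until the red pressure pin on the vessel lid pops fully out. Leave the plunger up and the vent shut, do not touch the pin itself, and leave the beaker, plates, bottles, rack and tip box where they stand.

Things in the scene. Friction and masses are not known exactly. Their poses are not given: they have to be found in the camera images.
- unit: Bench pressure filter, fixed: white base plate 170 (x) by 300 mm (y), top 22 mm up. Along it: steel filter vessel (axis y +90 mm, 96 mm across, lid 191 mm up, wing nuts to 203), hand pump (axis y -50) and brass vent cock (axis y -115), all at x 0. Origin on the bench under the middle of the base; x points away from the robot at zero yaw, z up. A thin air pipe joins pump and lid on the +x side.
- plunger_top (a point): Middle of the top of the pump's black mushroom head, 50 mm across with a flat top about 40 mm across, 165 mm above the bench when up. It moves straight down 30 mm and springs back up; nothing else stands within 55 mm of its axis at that height.
- pump (a joint): How far the plunger is pressed, m: 0 up, 0.030 fully down. The spring pushes back with about 5 N at the top, 12 N at the bottom. A stroke counts when it goes down at least 25 mm and then comes all the way back up; each one lifts the pin by a step of about 7 mm.
- vent_tip (a point): Outer end of the yellow vent lever, on its centre line at half its height. The lever is a level bar 8 mm wide and 14 mm high (112 to 126 mm above the bench), free beneath down to the base plate; it reaches 62 mm from its pivot.
- vent_pivot (a point): The lever's upright pivot, on top of the vent cock, at half the height of the lever (119 mm above the bench).
- vent (a joint): Angle of the vent lever, rad: 0 fully shut, against its stop, the lever pointing along the unit's -x; it grows as the lever opens, anticlockwise seen from above, to 1.57 where it points along the unit's -y. It stays where it is left and turns with about 1 N at its end. While the vent is open, the pin falls back after each stroke.
- pin_top (a point): Top of the red pressure pin, 10 mm across, which rises straight out of the brass housing on the vessel lid: 2 mm above the housing's rim at the start, 31 to 32 mm above it when fully out. With each stroke it jumps up, then settles at the step gained; it takes four full strokes. A green band 6 mm high at its foot shows only when it is fully out; more strokes then change nothing.
- pin: The red pressure pin with its stem inside the vessel, not to be touched; origin at its top.
- beaker: Small glass beaker, 40 mm across, 46 mm high, loose on the base plate under the vessel; stays.
- plate_pink: 96-well plate with pink wells, 85 x 127 x 14 mm, loose behind the filter; stays.
- plate_clear: 96-well plate with clear wells, 85 x 127 x 14 mm, loose; stays.
- tip_box: Amber pipette tip box, 84 x 124 x 68 mm, loose, in front of the vessel; stays.
- media_bottle: Glass bottle with a blue cap, 56 mm across, 105 mm high, loose beside the vent; stays.
- wash_bottle: White wash bottle with a red cap and bent spout, 68 mm across, 170 mm high, loose; stays.
- tube_rack: Orange tube rack with eight capped tubes, 70 x 160 x 76 mm, loose; stays.
- pin_housing (a point): Middle of the rim of the brass housing out of which the pin rises, 207 mm above the bench.

How it is judged (in metres and radians):
On the way, in this order (a step that is already met when the one before it is completed fails the run):
1. the vent is shut (value of joint vent below 0.15 rad), for 0.2 s.
2. the pin stands fully out, with the plunger let up again (z of pin_top in the frame of pin_housing above 0.029 m and value of joint pump below 0.004 m), for 0.2 s.
At the end, for the whole second after the job is handed in: The vent lever is shut (within 0.15 rad of its stop), the pin stands fully out (its top more than 29 mm above the housing's rim; fully out is 31 to 32), the plunger is back up (within 4 mm of the top), and each of the seven loose things is within 20 mm of where it stood (all of step 2 and value of joint vent below 0.15 rad and distance of each of beaker, plate_pink, plate_clear, tip_box, media_bottle, wash_bottle, tube_rack from where it was at the start of the episode below 0.02 m); the robot touches nothing.
It fails at once if the pressure pin is touched (contact force between pin and the fingers above 0.5 N or contact force between pin and the arm above 0.5 N).
It fails at once if a loose thing is moved or lifted by more than 30 mm, or tipped (distance of any of beaker, plate_pink, plate_clear, tip_box, media_bottle, wash_bottle, tube_rack from where it was at the start of the episode above 0.03 m or angle between any of media_bottle, wash_bottle, beaker's own z axis and vertical above 0.4 rad).
It also fails if it takes over 45 s, if anything falls off the work surface, if the arm or the gripper's body presses on something with over 40 N, if the wrist force passes 120 N, or if a joint passes its speed limit or range.

## Working session

There is one attempt and no reset: what is moved stays moved. The work goes in short steps, Python scripts to look and compute and a tool call to move; the robot and the scene stay as the last step left them, time stands still between calls to the robot, and variables do not carry over. Pictures are saved under pics/ and viewed, about 8 in all and at most 12, crops included, and the job is handed in when it is done.

Besides the shell and the picture viewer there is one more tool, called after "Request:" as name(argument=value, ...), one argument or row to a line, values as JSON. arm_command: Moves the arm, as the interface text tells. Its arguments: {"type":"object","properties":{"increments":{"type":"array"},"grip_force":{"type":"number"}},"required":["increments"]}

```bash
mkdir -p pics; cat > h.py <<'E'
from workcell import bot
import numpy as np, cv2
from scipy.spatial.transform import Rotation as R
def snap(n,f):
    c=bot.camera(n); cv2.imwrite('pics/'+f,c['color'][:,:,::-1]); return c
E
python3 - <<'E'
from h import *
for n in('scene','top'):
    c=snap(n,n+'0.png'); print({k:v for k,v in c.items() if k!='color'})
print(bot.get_obs())
E
```

```text
{'fx': 574.2555918990552, 'fy': 574.2555918990552, 'cx': 315.93217861646184, 'cy': 241.39231517221987, 'origin': array([1.40372906, 0.81578495, 0.95172998]), 'attitude': array([ 56.2246688 ,   0.18488234, 135.4577372 ])}
{'fx': 505.841532838459, 'fy': 505.841532838459, 'cx': 319.31413089139664, 'cy': 236.57985224437286, 'origin': array([ 0.48154088, -0.054639  ,  1.32003982]), 'attitude': array([  4.8902792 ,   0.19988125, -89.75593382])}
{'time': 0.1, 'q': array([-7.44836523e+01,  5.00917314e+00,  1.00379627e+01,  9.50989261e+01,
       -9.16156368e-04,  9.00005949e+01]), 'qd': array([ 0.1269703 , -0.0079928 ,  0.18859098,  0.12275627, -0.08847601,
       -0.01127336]), 'joint_efforts': array([ 2.74056147e-03, -5.21561873e+01,  4.65654874e+01,  1.59185752e-02,
        1.39685208e-04, -4.57156446e-08]), 'ee_pos': array([ 0.14707289, -0.52975776,  0.23063297]), 'tcp_rot': array([-1.79929863e+02,  9.16883963e-04,  1.55157539e+01]), 'wrist_force': array([ 0.23227615, -0.11399116, -0.02814524]), 'torque': array([0.00872327, 0.00118887, 0.00508825]), 'opening': 0.08538433796014527}
```

View pics/scene0.png

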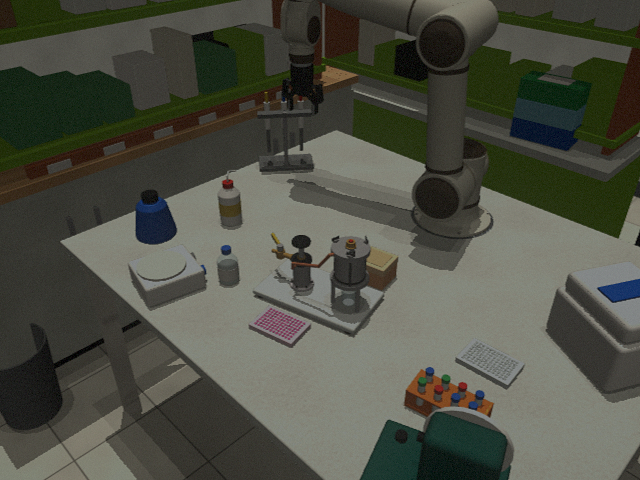

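View pics/top0.png

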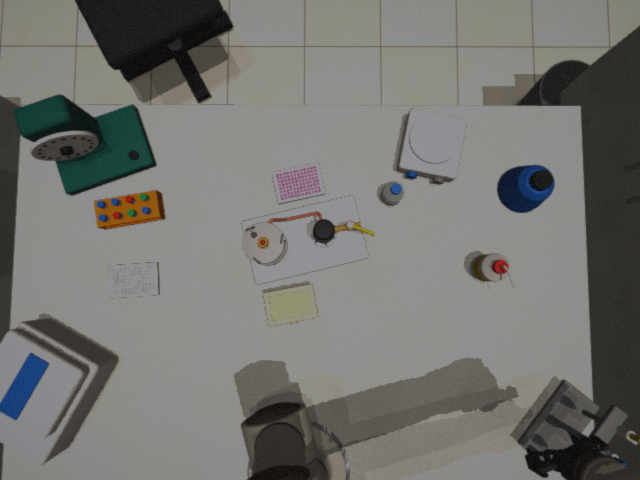

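The top view shows the base plate around (305,240), the head at (323,231), the lever from about (349,227) to (373,235), and the pin at (263,242). I'll enlarge both views.

```bash
python3 - <<'E'
from h import *
a=cv2.imread('pics/top0.png')[185:295,235:385]; b=cv2.imread('pics/scene0.png')[225:335,250:400]
# top half: top crop x5.3 ; separate files
cv2.imwrite('pics/tc.png',cv2.resize(a,None,fx=5.3,fy=5.3,interpolation=cv2.INTER_CUBIC))
cv2.imwrite('pics/sc.png',cv2.resize(b,None,fx=5.3,fy=5.3,interpolation=cv2.INTER_CUBIC))
E
```

```text
(no output)
```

View pics/tc.png

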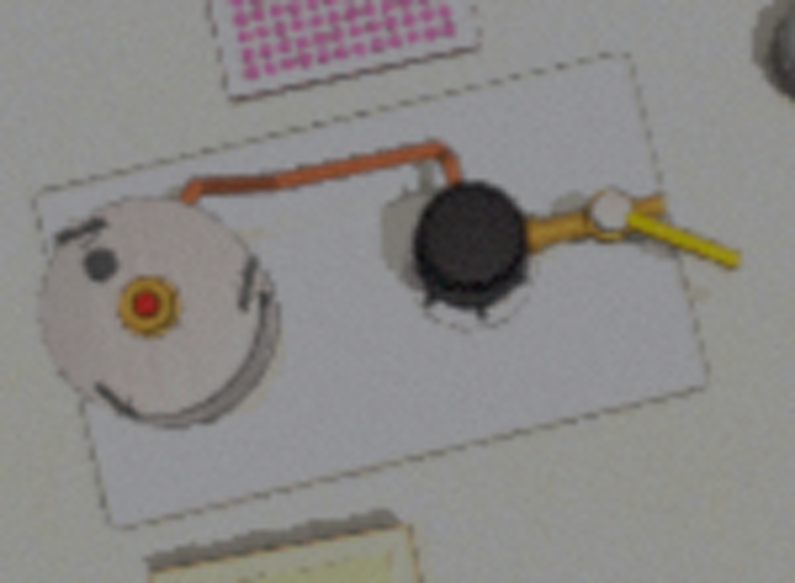

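View pics/sc.png

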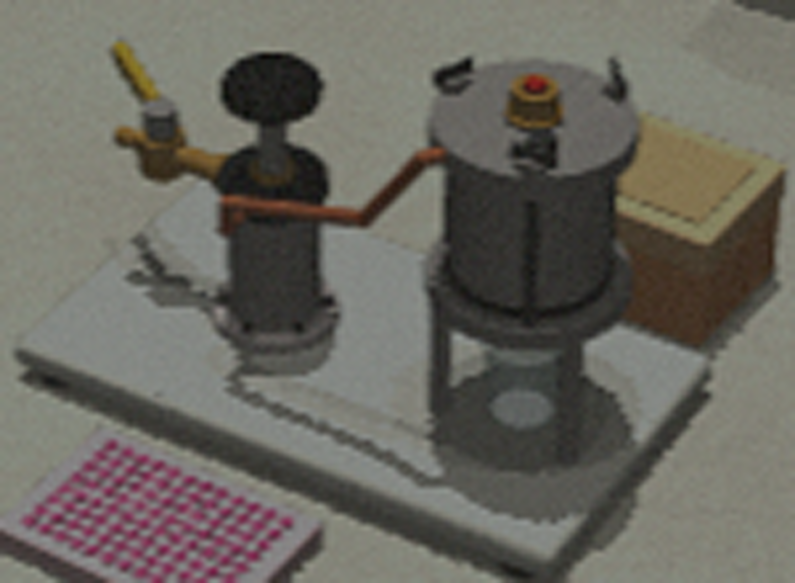

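The top crop shows these points: base corners (37,190), (630,55), (708,384) and (112,527), head (471,237), pivot (610,209), lever tip (740,260), pin (146,303). In the scene crop the lever is at (120,45)–(155,100).

```bash
cat >> h.py <<'E'
CAL={'scene':(574.2556,315.932,241.392,[1.40372906,0.81578495,0.95172998],[56.2246688,0.18488234,135.4577372]),
'top':(505.8415,319.314,236.580,[0.48154088,-0.054639,1.32003982],[4.8902792,0.19988125,-89.75593382])}
def ray(n,u,v,z):
    f,cx,cy,o,a=CAL[n]; o=np.array(o)
    d=R.from_euler('xyz',a,degrees=True).apply([(u-cx)/f,-(v-cy)/f,-1]); return o+d*(z-o[2])/d[2]
E
python3 - <<'E'
from h import *
def t(u,v,z,n='top',o=(235,185)): return ray(n,(u+.5)/5.3-.5+o[0],(v+.5)/5.3-.5+o[1],z)
C=np.array([t(*p,.022) for p in((37,190),(630,55),(708,384),(112,527))])
print(C.round(4)); m=C.mean(0)
print('sides',[np.linalg.norm(C[i]-C[i-1]).round(4) for i in range(4)])
ey=(C[0]+C[3]-C[1]-C[2])[:2]; yaw=np.arctan2(-ey[0],ey[1]); print('centre',m,'yaw',np.degrees(yaw))
Rz=R.from_euler('z',yaw).as_matrix()
for n,p in dict(head=t(471,237,.165),piv=t(610,209,.130),tip=t(740,260,.126),pin=t(146,303,.209),
  sh=t(272,88,.165,'scene',(250,225)),spin=t(536,83,.209,'scene',(250,225)),stip=t(118,43,.126,'scene',(250,225)),spiv=t(160,103,.130,'scene',(250,225))).items():
    print(n,p.round(4),'unit',(Rz.T@(p-m)).round(4)[:2])
for n,l in dict(head=[0,-.05],piv=[0,-.115],pin=[0,.09],shut=[-.062,-.115]).items(): print(n,(m+Rz@np.r_[l,0]).round(4)[:2])
E
```

```text
[[ 0.6336  0.1514  0.022 ]
 [ 0.7012 -0.1377  0.022 ]
 [ 0.5404 -0.1752  0.022 ]
 [ 0.4702  0.1124  0.022 ]]
sides [np.float64(0.168), np.float64(0.2969), np.float64(0.1652), np.float64(0.2961)]
centre [ 0.58635945 -0.01229325  0.022     ] yaw 13.432446529928841
head [ 0.5971 -0.0596  0.165 ] unit [-0.0005 -0.0485]
piv [ 0.6134 -0.1218  0.13  ] unit [ 0.0009 -0.1128]
tip [ 0.5912 -0.1801  0.126 ] unit [-0.0343 -0.1643]
pin [0.5646 0.0756 0.209 ] unit [-0.0007  0.0905]
sh [ 0.6061 -0.0511  0.165 ] unit [ 0.0102 -0.0423]
spin [0.5656 0.0764 0.209 ] unit [0.0004 0.0911]
stip [ 0.5934 -0.1778  0.126 ] unit [-0.0316 -0.1626]
spiv [ 0.6179 -0.1183  0.13  ] unit [ 0.006  -0.1104]
head [ 0.598  -0.0609]
piv [ 0.6131 -0.1241]
pin [0.5655 0.0752]
shut [ 0.5528 -0.1385]
```

Unit pose agrees in both views (plate about 170x300, yaw 13.4°); the lever is about 0.97 rad open. Next: shut the fingers, align the tool with the unit, and go high above the far side of the lever.

Request:
arm_command(
  increments=[
    [1,5.5,-2.2,0,0,0,2.1],
    [1,5.5,-2.2,0,0,0,0],
    [1,5.5,-2.2,0,0,0,0],
    [1,5.5,-2.2,0,0,0,0],
    [1,5.5,-2.2,0,0,0,0],
    [1,5.5,-2.2,0,0,0,0],
    [1,5.5,-2.2,0,0,0,0],
    [1,5.5,-2.2,0,0,0,0],
    [1,5.5,-2.2,0,0,0,0],
    [1,5.5,-2.2,0,0,0,0],
  ],
  grip_force=40,
)

```text
time: 1.35
ee_pos: [0.6311, -0.1852, 0.2309]
tcp_rot: [-180.0, 0.0, 13.4]
wrist_force: [-0.2, -1.2, 0.4]
opening: 0.0003
```

```bash
cat >> h.py <<'E'
M=np.array([.5863,-.0123]); Y=np.radians(13.43)
def st():
    o=bot.get_obs(); d=o['ee_pos'][:2]-M; c,s=np.cos(Y),np.sin(Y)
    print('t',round(o['time'],2),'unit',np.round([c*d[0]+s*d[1],-s*d[0]+c*d[1],o['ee_pos'][2]],4),'rpy',o['tcp_rot'].round(2),'F',o['wrist_force'].round(1),'open',round(o['opening'],4))
E
python3 -c "
from h import *
st()"
```

```text
t 1.35 unit [ 0.0035 -0.1786  0.2309] rpy [-1.7999e+02  2.0000e-02  1.3420e+01] F [-0.2 -1.2  0.4] open 0.0003
```

Request:
arm_command(
  increments=[
    [1,0,0,4,0,0,0],
    [1,0,0,4,0,0,0],
    [1,0,0,4.2,0,0,0],
    [1,0,0,0,0,0,0],
  ],
)

```text
time: 1.85
ee_pos: [0.6277, -0.1859, 0.1053]
tcp_rot: [-179.8, 0.4, 13.4]
wrist_force: [-0.5, -1.0, -0.1]
opening: -0.0001
```

```bash
python3 - <<'E'
from h import *
st()
c=snap('scene','s1.png')
cv2.imwrite('pics/s1c.png',cv2.resize(cv2.imread('pics/s1.png')[190:310,210:370],None,fx=5,fy=5,interpolation=cv2.INTER_CUBIC))
E
```

```text
t 1.85 unit [-0.     -0.1785  0.1053] rpy [-179.8     0.35   13.42] F [-0.5 -1.  -0.1] open -0.0001
```

View pics/s1c.png

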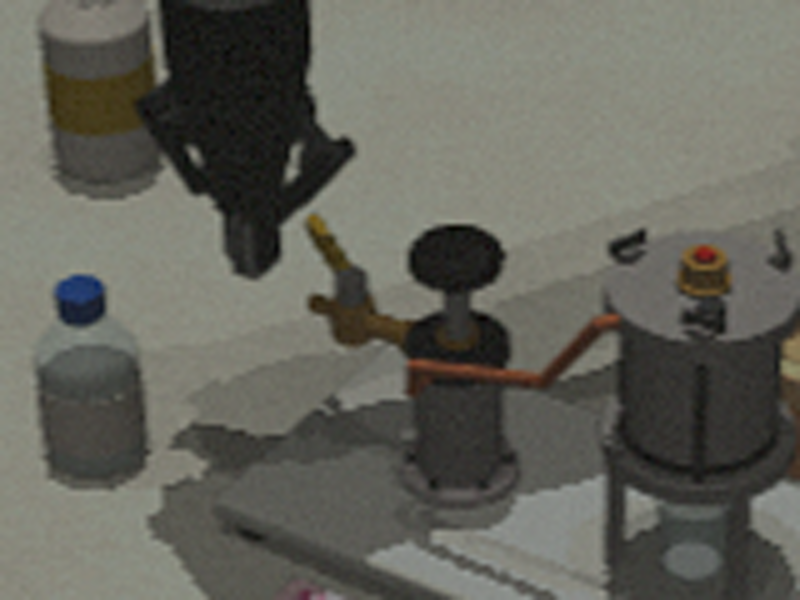

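Fingertip at (250,270) is clear of the lever's outer side. Now I push.

Request:
arm_command(
  increments=[
    [1,-0.9,-0.6,0,0,0,0],
    [1,-0.9,-0.6,0,0,0,0],
    [1,-1,-0.6,0,0,0,0],
    [1,-1,-0.6,0,0,0,0],
    [1,0,-0.5,0,0,0,0],
    [1,0,-0.5,0,0,0,0],
    [1,0,-0.4,0,0,0,0],
    [1,0,0,0,0,0,0],
  ],
)

```text
time: 2.9
ee_pos: [0.5841, -0.158, 0.1091]
tcp_rot: [-180.0, 0.0, 13.4]
wrist_force: [-0.3, -0.5, 0.7]
opening: -0.0001
```

```bash
python3 - <<'E'
from h import *
st()
snap('top','t1.png')
cv2.imwrite('pics/t1c.png',cv2.resize(cv2.imread('pics/t1.png')[185:295,280:430],None,fx=5.3,fy=5.3,interpolation=cv2.INTER_CUBIC))
E
```

```text
t 2.9 unit [-0.036  -0.1412  0.1091] rpy [-1.7997e+02  1.0000e-02  1.3440e+01] F [-0.3 -0.5  0.7] open -0.0001
```

Request:
arm_command(
  increments=[
    [1,0,-0.4,0,0,0,0],
    [1,0,-0.4,0,0,0,0],
    [1,0,0,0,0,0,0],
  ],
)

```text
time: 3.32
ee_pos: [0.5821, -0.1504, 0.1092]
tcp_rot: [-180.0, 0.0, 13.4]
wrist_force: [0.1, -0.8, 0.1]
opening: -0.0003
```

```bash
python3 - <<'E'
from h import *
st()
E
```

```text
t 3.33 unit [-0.0362 -0.1334  0.1092] rpy [-1.7999e+02  1.0000e-02  1.3420e+01] F [ 0.1 -0.8  0.1] open -0.0003
```

Request:
arm_command(
  increments=[
    [1,0,-0.3,0,0,0,0],
    [1,0,0,0,0,0,0],
  ],
)

```text
time: 3.58
ee_pos: [0.582, -0.15, 0.1094]
tcp_rot: [179.7, -0.0, 13.3]
wrist_force: [2.5, -13.5, -2.5]
opening: 0.0001
```

Request:
arm_command(
  increments=[
    [1,0,-0.2,0,0,0,0],
    [1,0,0,0,0,0,0],
  ],
)

```text
time: 3.82
ee_pos: [0.5819, -0.1498, 0.1095]
tcp_rot: [179.5, -0.0, 13.3]
wrist_force: [4.3, -22.3, -4.1]
opening: 0.0003
```

```bash
python3 - <<'E'
from h import *
st()
a=snap('scene','s2.png')
cv2.imwrite('pics/s2c.png',cv2.resize(cv2.imread('pics/s2.png')[200:290,240:360],None,fx=6.6,fy=6.6,interpolation=cv2.INTER_CUBIC))
E
```

```text
t 3.83 unit [-0.0362 -0.1327  0.1095] rpy [ 1.7955e+02 -2.0000e-02  1.3250e+01] F [  4.3 -22.3  -4.1] open 0.0003
```

View pics/s2c.png

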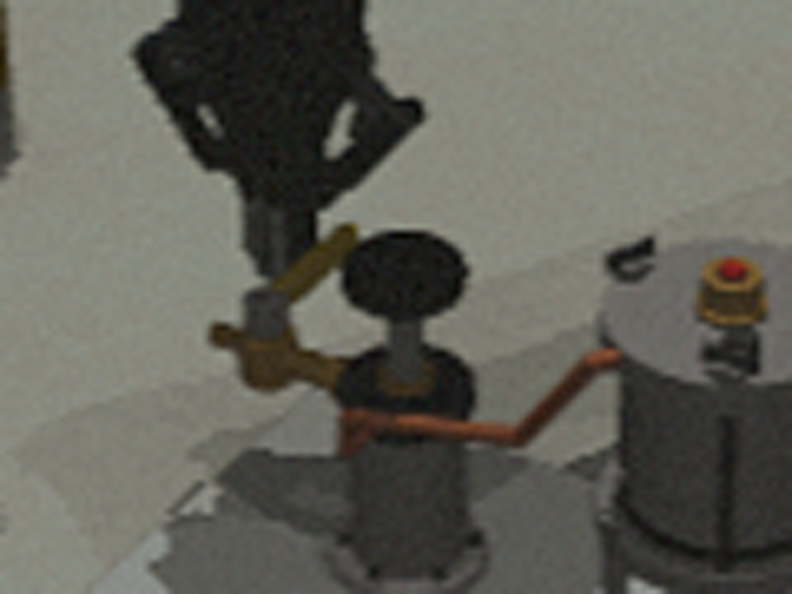

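The lever (350,230)–(280,295) now points at the robot against its stop, with a 22 N reaction: shut. I back off, rise, and go over the plunger.

Request:
arm_command(
  increments=[
    [1,0,2.2,0,0,0,0],
    [1,0,0,-4,0,0,0],
    [1,0,0,-4,0,0,0],
    [1,1.2,-3.4,0,0,0,0],
    [1,1.2,-3.4,0,0,0,0],
    [1,1.2,-3.3,0,0,0,0],
    [1,0,0,0,0,0,0],
    [1,0,0,0,0,0,0],
  ],
)

```text
time: 4.88
ee_pos: [0.5978, -0.0609, 0.1893]
tcp_rot: [-180.0, 0.0, 13.4]
wrist_force: [-0.3, -0.4, 0.1]
opening: -0.0001
```

```bash
python3 - <<'E'
from h import *
st()
E
```

```text
t 4.88 unit [-0.0002 -0.05    0.1893] rpy [-179.99    0.     13.43] F [-0.3 -0.4  0.1] open -0.0001
```

Request:
arm_command(
  increments=[
    [1,0,0,2.2,0,0,0],
    [1,0,0,1.6,0,0,0],
    [1,0,0,1.6,0,0,0],
    [1,0,0,0.1,0,0,0],
    [1,0,0,0,0,0,0],
  ],
)

```text
time: 5.5
ee_pos: [0.5983, -0.0617, 0.136]
tcp_rot: [179.9, -0.2, 13.3]
wrist_force: [-0.5, -0.5, 11.0]
opening: -0.0001
```

Request:
arm_command(
  increments=[
    [1,0,0,0.2,0,0,0],
    [1,0,0,0,0,0,0],
    [1,0,0,-2.2,0,0,0],
    [1,0,0,-2.2,0,0,0],
    [1,0,0,0,0,0,0],
    [1,0,0,0,0,0,0],
    [1,0,0,0,0,0,0],
    [1,0,0,0,0,0,0],
  ],
)

```text
time: 6.5
ee_pos: [0.5974, -0.0606, 0.1755]
tcp_rot: [-180.0, 0.1, 13.4]
wrist_force: [-0.4, 1.0, 0.8]
opening: 0.0
```

```bash
python3 - <<'E'
from h import *
st()
a=snap('scene','s3.png')
cv2.imwrite('pics/s3c.png',cv2.resize(cv2.imread('pics/s3.png')[200:290,260:380],None,fx=6.6,fy=6.6,interpolation=cv2.INTER_CUBIC))
E
```

```text
t 6.5 unit [-0.0004 -0.0496  0.1755] rpy [-1.7998e+02  6.0000e-02  1.3410e+01] F [-0.4  1.   0.8] open 0.0
```

View pics/s3c.png

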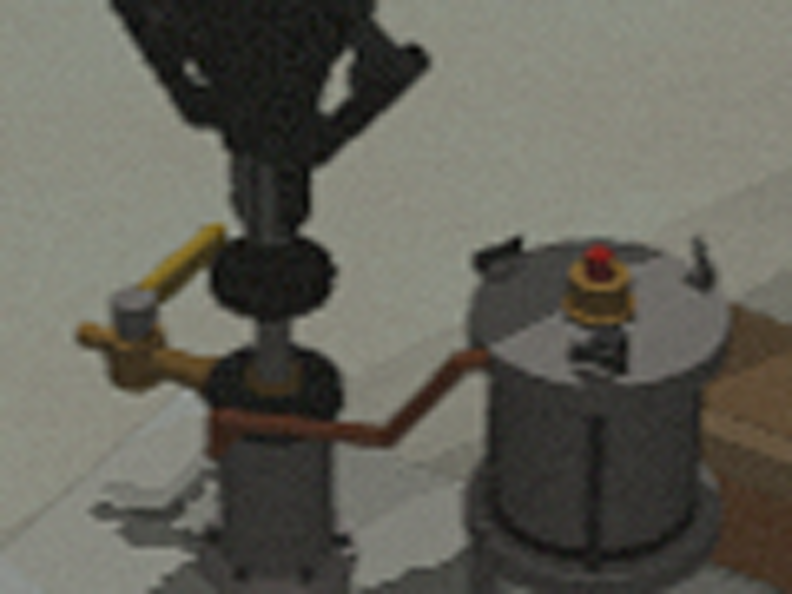

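The pin at (598,258) has risen one step, the plunger is up, and the lever still shut. Three more identical strokes.

Request:
arm_command(
  increments=[
    [1,0,0,1.4,0,0,0],
    [1,0,0,1.4,0,0,0],
    [1,0,0,1.5,0,0,0],
    [1,0,0,0,0,0,0],
    [1,0,0,0,0,0,0],
    [1,0,0,-2.1,0,0,0],
    [1,0,0,-2.2,0,0,0],
    [1,0,0,0,0,0,0],
    [1,0,0,0,0,0,0],
    [1,0,0,0,0,0,0],
  ],
)

```text
time: 7.8
ee_pos: [0.5972, -0.0605, 0.1748]
tcp_rot: [-180.0, 0.1, 13.4]
wrist_force: [-0.3, 0.2, -0.1]
opening: -0.0001
```

Request:
arm_command(
  increments=[
    [1,0,0,1.4,0,0,0],
    [1,0,0,1.4,0,0,0],
    [1,0,0,1.5,0,0,0],
    [1,0,0,0,0,0,0],
    [1,0,0,0,0,0,0],
    [1,0,0,-2.1,0,0,0],
    [1,0,0,-2.2,0,0,0],
    [1,0,0,0,0,0,0],
    [1,0,0,0,0,0,0],
    [1,0,0,0,0,0,0],
  ],
)

```text
time: 9.05
ee_pos: [0.5972, -0.0606, 0.1747]
tcp_rot: [-180.0, 0.1, 13.4]
wrist_force: [-0.2, -0.3, -0.3]
opening: -0.0002
```

Request:
arm_command(
  increments=[
    [1,0,0,1.4,0,0,0],
    [1,0,0,1.4,0,0,0],
    [1,0,0,1.5,0,0,0],
    [1,0,0,0,0,0,0],
    [1,0,0,0,0,0,0],
    [1,0,0,-2.1,0,0,0],
    [1,0,0,-2.2,0,0,0],
    [1,0,0,0,0,0,0],
    [1,0,0,0,0,0,0],
    [1,0,0,0,0,0,0],
  ],
)

```text
time: 10.3
ee_pos: [0.5972, -0.0606, 0.1747]
tcp_rot: [-180.0, 0.1, 13.4]
wrist_force: [0.2, 0.4, -0.9]
opening: 0.0002
```

Request:
arm_command(
  increments=[
    [1,0,0,-4,0,0,0],
    [1,0,0,-4,0,0,0],
    [1,0,0,0,0,0,0],
    [1,0,0,0,0,0,0],
    [1,0,0,0,0,0,0],
    [1,0,0,0,0,0,0],
  ],
)

```text
time: 11.05
ee_pos: [0.5974, -0.0606, 0.2552]
tcp_rot: [-180.0, 0.1, 13.4]
wrist_force: [-0.2, -0.4, -0.6]
opening: 0.0002
```

```bash
python3 - <<'E'
from h import *
st()
a=snap('scene','s4.png')
cv2.imwrite('pics/s4c.png',cv2.resize(cv2.imread('pics/s4.png')[200:290,260:380],None,fx=6.6,fy=6.6,interpolation=cv2.INTER_CUBIC))
E
```

```text
t 11.05 unit [-0.0004 -0.0495  0.2552] rpy [-1.7997e+02  9.0000e-02  1.3420e+01] F [-0.2 -0.4 -0.6] open 0.0002
```

View pics/s4c.png

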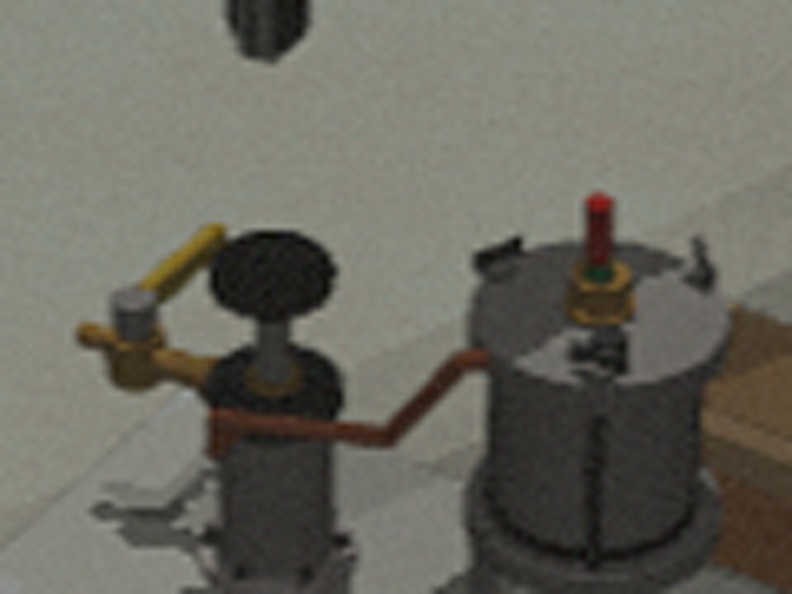

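The pin is out (top at (599,201)) and the green band shows at (600,272); plunger up, lever shut. Numeric check of the pin height and the loose things follows.

```bash
python3 - <<'E'
from h import *
px=np.array([.5651,.0760])
for nm,u,v in(('top',599,201),('spin0 ref',None,None)):
    if u is None: u,v=(536.5/5.3-.5+250),(83.5/5.3-.5+225)
    else: u,v=(u+.5)/6.6-.5+260,(v+.5)/6.6-.5+200
    zs=np.arange(.18,.27,.0005); d=[np.linalg.norm(ray('scene',u,v,z)[:2]-px) for z in zs]; print(nm,zs[np.argmin(d)],min(d))
a=cv2.imread('pics/scene0.png',0).astype(np.float32);b=cv2.imread('pics/s4.png',0).astype(np.float32)
for n,(x,y,w,h) in dict(media=(214,242,28,46),wash=(215,175,30,56),pink=(246,303,68,44),clear=(452,338,75,50),rack=(400,362,95,55),tip=(366,243,34,46),beaker=(333,290,28,26)).items():
    T=a[y:y+h,x:x+w]; S=b[y-8:y+h+8,x-8:x+w+8]
    r=cv2.matchTemplate(S,T,cv2.TM_CCOEFF_NORMED); _,s,_,l=cv2.minMaxLoc(r); print(n,'shift px',l[0]-8,l[1]-8,round(s,2))
E
```

```text
top 0.23700000000000004 0.0017804426335514395
spin0 ref 0.20850000000000002 0.0001344272364135433
media shift px 0 0 1.0
wash shift px 0 0 1.0
pink shift px 0 0 0.79
clear shift px 0 0 0.99
rack shift px 0 0 1.0
tip shift px 0 0 0.82
beaker shift px 0 0 0.71
```

```bash
python3 - <<'E'
from h import *
bot.job_done(); st()
E
```

```text
the job is handed in; nothing more can be done
the job is handed in; nothing more can be done
```

I shut the vent, pumped the filter up to pressure with four full strokes, and handed the job in at about 11 s of the 45 s allowed.

- **Vent:** I pushed the lever with the closed fingertips until it met its stop, with about 22 N of reaction. The last picture shows it still pointing along the unit's -x, towards the robot.
- **Plunger:** I measured the first stroke at 29 mm down and then pressed it 2 mm further. The other three used about the same travel, but I did not measure their depth. The plunger is back up and the tool is parked about 90 mm above it, touching nothing.
- **Pin:** The green band shows at its foot. Its measured height is about 30 mm above the rim, against the 31 to 32 mm expected. One image pixel is roughly 2 mm, so this agrees with fully out but does not prove it; I relied on the green band. The pin was never approached.
- **Loose things:** All seven show no shift in the scene image. The matches for the pink plate, tip box and beaker were weaker (0.71 to 0.82), probably because of the arm's shadow.

The hand-in reports no verdict, so I have no confirmation beyond these checks.

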